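Weigh the yeast jar from behind the canisters

TASK

The amber jar with the yellow lid stands at the back of the wooden caddy, behind two tall canisters: first stand both canisters on the dark baking sheet, then put the jar in the middle of the scale's round pan, and then put the canisters back on the caddy, each centred on the disc of its own lid's colour (red on red, blue on blue), even if it stood on the other before. Keep everything upright, set things down rather than drop them, and leave the green-lidded jar, the loaf and the bowl alone.

Things in the scene. Friction and masses are not known exactly. Their poses are not given: they have to be found in the camera images.
- red_can_center (a point): Red canister: upright aluminium cylinder with a red lid and thin red waist band, 54 mm in diameter, 104 mm tall, 0.3 kg. At the start it stands on one of the discs, of its own or the other colour. The point is its centre, 52 mm above its underside; z points up through the lid. Grip it some 20 mm above the centre, so that the gripper's body stays clear of the lid.
- blue_can_center (a point): Blue canister: upright aluminium cylinder with a blue lid and thin blue waist band, 54 mm in diameter, 104 mm tall, 0.3 kg. At the start it stands on one of the discs, of its own or the other colour. The point is its centre, 52 mm above its underside; z points up through the lid. Grip it some 20 mm above the centre, so that the gripper's body stays clear of the lid.
- yellow_jar_center (a point): The wanted squat amber glass jar with a yellow lid: 48 mm in diameter, 44 mm tall, 0.15 kg, upright on the caddy's board (12 mm above the counter), about 54 mm behind the midpoint of the discs. The point is its centre, 22 mm up; z points up. A rail, 44 mm above the counter, runs 35 mm behind it: grip with the fingers in line with the two discs. The canisters bar the gripper's body.
- red_disc_top (a point): A flat red disc, 72 mm in diameter, 3 mm thick, fixed on the wooden caddy: the home of the red canister, seen as a red ring about the canister standing on it. The point is the centre of its upper face, 15 mm above the counter. The two discs lie side by side in the caddy's front half (nearer the robot), centres 90 mm apart, which leaves 36 mm between the canisters.
- blue_disc_top (a point): A flat blue disc, 72 mm in diameter, 3 mm thick, fixed on the wooden caddy: the home of the blue canister, seen as a blue ring about the canister standing on it. The point is the centre of its upper face, 15 mm above the counter. The two discs lie side by side in the caddy's front half (nearer the robot), centres 90 mm apart, which leaves 36 mm between the canisters.
- tray_in (a point): Small dark steel baking sheet with rows of black dots, fixed, 170 mm along its x and 220 mm along its y (outside), with a rim 4 mm thick and 14 mm above the counter: the side area. The point is the centre of its inner floor, 4 mm above the counter. There is room for both canisters side by side, e.g. 50 mm to either side of the centre along its y.
- scale_pan (a point): White kitchen scale, fixed, 190 mm (x) by 150 mm (y), with a black display at its front and a round aluminium pan 124 mm in diameter. The point is the centre of the pan's flat upper face, 40 mm above the counter. The pan does not move.
- green_jar_center (a point): Loose amber glass jar with a green lid, 48 mm in diameter and 44 mm tall, standing on the counter; the point is its centre. A bystander: leave it where it is.
- loaf_center (a point): Loose round brown loaf, 140 mm in diameter and 70 mm tall, on the counter; the point is its centre, 35 mm up. A bystander: leave it where it is.
- bowl: Loose white ceramic bowl, 130 mm in diameter and 55 mm tall, standing on the counter; origin at the centre of its underside. A bystander: leave it where it is.
There are look-alikes about, which are no part of the job. What is shaped like the part that bears yellow_jar_center but grey or pink is not meant.

How it is judged:
By the outcome, as a careful person would: the job done as asked, in the order asked, and still so for the second after the job is handed in, with the robot touching nothing.
It also fails if it takes over 136 s, if anything falls off the work surface, if the arm or the gripper's body presses on something with over 40 N, if the wrist force passes 120 N, or if a joint passes its speed limit or range.

ROBOT

A 7-joint arm with a two-finger parallel gripper is mounted at the origin on the work surface. World frame = base frame: x ahead of the robot, y to its left, z up, the work surface at z = 0. Lengths are in m, angles in rad, forces in N, time in s.
With the tool pointing down it reaches from about 0.4 to 0.875 m from the base axis. Payload 19.3 kg.
Tool frame: the origin (TCP) lies at the very end of the fingers, on their centre line; the grasp point (between the pads) lies 19 mm behind it; z points along the fingers, y is the line along which they close (so a half turn about z gives the same grasp; the last joint's range is limited). The gripper opens to 85 mm and grips with 20 to 120 N. Pads are 22 mm wide; open, the fingers measure 114 mm over their backs; the gripper's body (76 mm by 85 mm) begins 54 mm behind the grasp point. The pads swing forward as they close: fully open they stand 13 mm farther back than shut.
Start: joints at [1.179, 0.521, -0.036, 1.599, 0.021, 1.021, -0.113], TCP at [0.198, -0.593, 0.231] pointing down, gripper open.
Joint ranges: [-2.91, 2.91], [-0.3, 2.13], [-1.5, 1.42], [0.17, 2.43], [-1.26, 4.41], [0.16, 1.93], [-2.52, 2.52]. Speed limits (rad/s): [1.89, 1.89, 2.39, 2.39, 3.01, 3.01, 3.01].

INTERFACE

Orientations are given as [roll, pitch, yaw] about the fixed x, y, z axes, in that order (R = Rz(yaw) Ry(pitch) Rx(roll)).
In Python, from workcell import bot gives the robot as it stands.
- The arm moves only by the tool servo_tool, never from a script. Its argument "plan" is a list of rows, each a list of 7 numbers: the finger opening in cm, from 0 to 8.54, then the shift along the tool's x, y, z in cm, then the turn, a rotation vector about the tool's x, y, z in degrees. In form: [[fingers, x, y, z, wx, wy, wz], ...]. A call has 1 to 10 rows; each row is the pose to reach, as a shift and turn from the pose commanded when the call began, along the tool's axes at that moment; what a row does not reach only later rows make up. A row lasts 1/10 s, in which the tool goes at most 50 mm and 8.59 degrees, less where a joint would pass 70% of its speed; a pose out of reach is approached as far as the arm can. A call with a gripper value outside its range is refused whole. The fingers move at their own pace and stop on an object; "force" is the grip in N (left out, the last holds). Time passes only in rows, so rows that repeat a pose let the fingers close. It gives the time, the measured TCP pose, the force, the opening and the grip force at its end, in the units of the state.
- bot.observe(): the state, without advancing time (a new reading comes with each control period).
- bot.grab_frame(name): name is "side" or "top"; returns a dict with "frame" (384x512x3 uint8, blue, green, red), "mtx" (3x3 intrinsics, pixels), "R" (3x3) and "t" (3): a world point X has camera coordinates R X + t. Camera axes: x right, y down, z forward; pixel columns grow to the right and rows downward; lengths in m; the calibration is good to about 2 mm. A picture is of the moment at which its call begins. There is no depth.
- bot.job_done(): hands the job in; it is judged then, once.
The state is a dict: "clock": time; "qpos": joint angles; "qd": joint speeds; "joint_efforts": joint torques, N m; "position": TCP position; "tool_rot": TCP orientation; "force": force on the tool from outside, world axes, zero at the start; "moment": the same for the moment, N m; "grip_width": finger opening in m; "finger_force": force on a finger pad.
Only numpy, scipy, OpenCV 4.12 (cv2) and the standard library are available. Lean on these libraries where they do the work, as an engineer would, in place of code of your own. Each camera call takes 0.05 s, during which the arm holds its last target. There are 200 camera calls.

## Working session

There is one attempt and no reset: what is moved stays moved. The work goes in short steps, Python scripts to look and compute and a tool call to move; the robot and the scene stay as the last step left them, time stands still between calls to the robot, and variables do not carry over. Pictures are saved under pics/ and viewed, at most 14 in all, crops included, and the job is handed in when it is done.

Besides the shell and the picture viewer there is one more tool, called after "Request:" as name(argument=value, ...) on one line, values as JSON. servo_tool: Moves the arm, as the interface text tells. Its arguments: {"type":"object","properties":{"plan":{"type":"array","items":{"type":"array","items":{"type":"number"}}},"force":{"type":"number"}},"required":["plan"]}

```bash
mkdir -p pics
python3 - <<'E'
from workcell import bot
import cv2, numpy as np, pickle
s=bot.observe(); print(s)
for n in("top","side"):
    f=bot.grab_frame(n); cv2.imwrite(f"pics/{n}0.png",cv2.resize(f["frame"],(800,600),interpolation=cv2.INTER_CUBIC)); pickle.dump(f,open(n+"0.pkl","wb"))
    print(n,f["mtx"].tolist(),np.round(-f["R"].T@f["t"],3),np.round(f["R"],3).tolist())
E
```

```text
{'clock': 0.0, 'qpos': array([ 1.17878428,  0.52199326, -0.03632098,  1.60001424,  0.02120616,
        1.02112378, -0.11275204]), 'qd': array([-0.00044371,  0.00074391,  0.00069532,  0.00026229,  0.00015597,
       -0.00115283, -0.00025065]), 'joint_efforts': array([-3.97163903e-04, -9.27116776e+01,  1.97961174e+00, -3.69925368e+01,
        1.77541684e-02,  8.30771634e-03, -3.55557188e-05]), 'position': array([ 0.19752656, -0.592597  ,  0.23073652]), 'tool_rot': array([-3.14044292e+00,  9.22128411e-05,  3.21847852e-01]), 'force': array([ 0.43518619, -0.41928624,  0.18903501]), 'moment': array([ 0.03481365,  0.00153516, -0.01460239]), 'finger_force': 0.0, 'grip_width': 0.08536627009827884}
top [[406.7786490533891, 0.0, 253.32316603626214], [0.0, 406.7786490533891, 187.52207830363366], [0.0, 0.0, 1.0]] [ 0.358 -0.009  0.999] [[-0.113, -0.994, 0.004], [-0.97, 0.109, -0.216], [0.214, -0.028, -0.976]]
side [[382.12294079763274, 0.0, 260.7415728850153], [0.0, 382.12294079763274, 190.36315614742506], [0.0, 0.0, 1.0]] [0.043 0.539 0.475] [[-0.746, -0.666, -0.011], [-0.308, 0.358, -0.882], [0.591, -0.654, -0.472]]
```

View pics/top0.png

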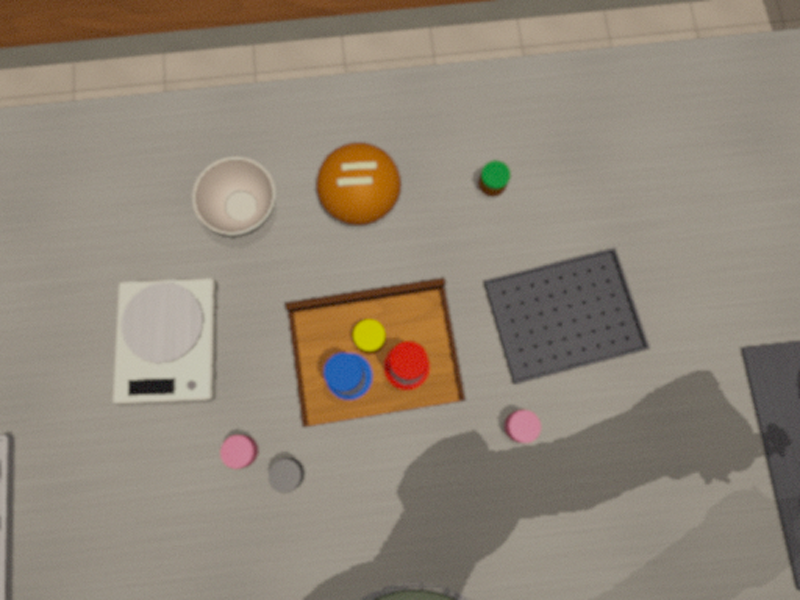

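View pics/side0.png

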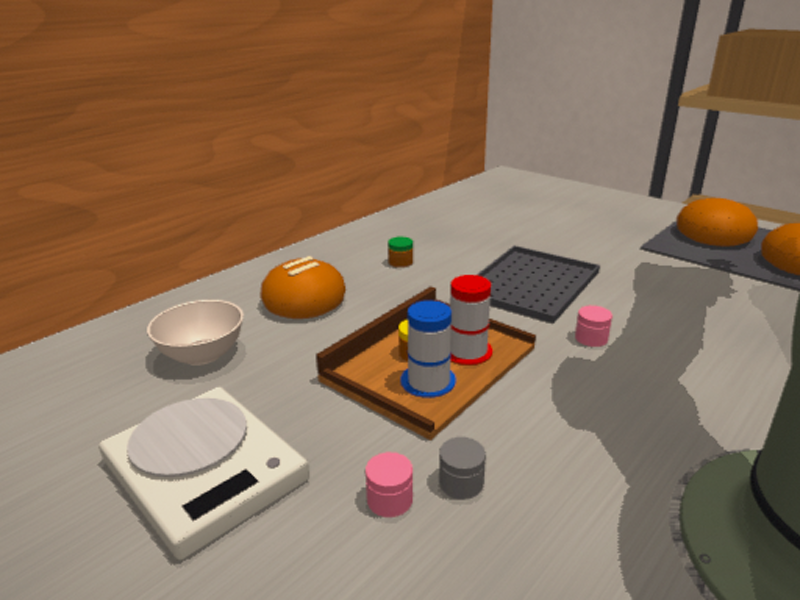

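The top view shows blue on the blue disc (345,373), red on the red disc (407,363), yellow jar (369,336), tray around (566,315) and pan (162,322). Next: enlarged crops to measure these.

Run:
```python
import cv2, numpy as np, pickle
t=pickle.load(open("top0.pkl","rb"))["frame"]; s=pickle.load(open("side0.pkl","rb"))["frame"]
def crop(im,x0,y0,w,h,k,name):
    c=cv2.resize(im[y0:y0+h,x0:x0+w],None,fx=k,fy=k,interpolation=cv2.INTER_CUBIC)
    for i in range(0,w,10): cv2.putText(c,str(x0+i),(i*k,8),0,.3,(255,255,255),1); cv2.line(c,(i*k,10),(i*k,14),(255,255,255),1)
    for i in range(0,h,10): cv2.putText(c,str(y0+i),(0,i*k+4),0,.3,(255,255,255),1); cv2.line(c,(20,i*k),(25,i*k),(255,255,255),1)
    cv2.imwrite(f"pics/{name}.png",c)
crop(t,180,175,120,100,6,"c_top"); crop(s,200,150,150,130,5,"c_side")
crop(t,300,155,120,95,6,"c_tray")
```

```text
(no output)
```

View pics/c_top.png

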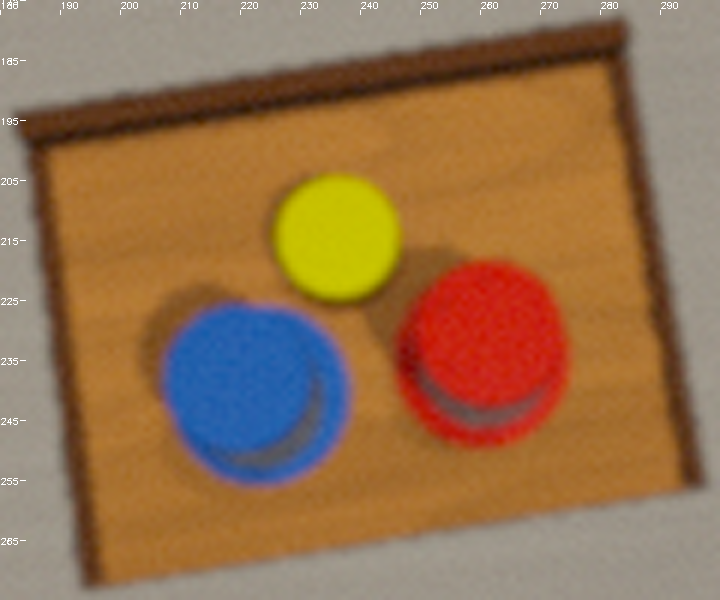

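View pics/c_side.png

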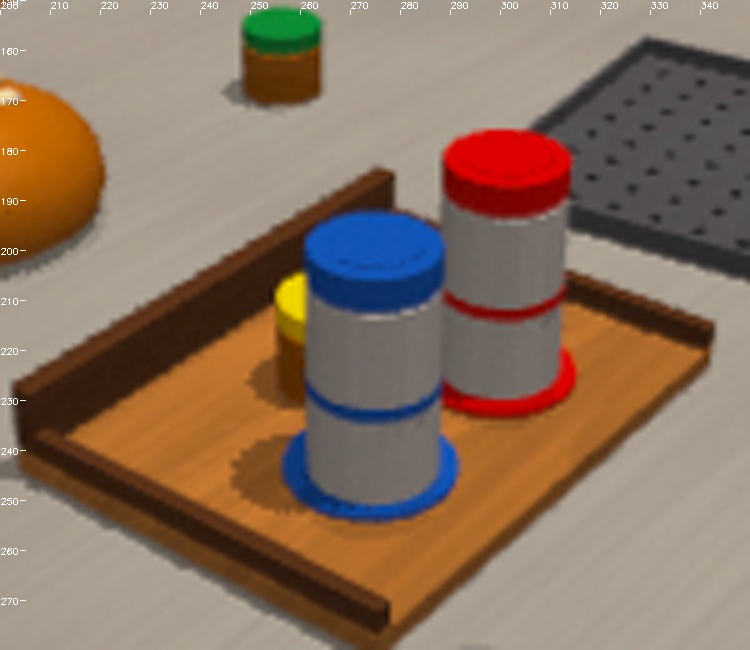

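View pics/c_tray.png

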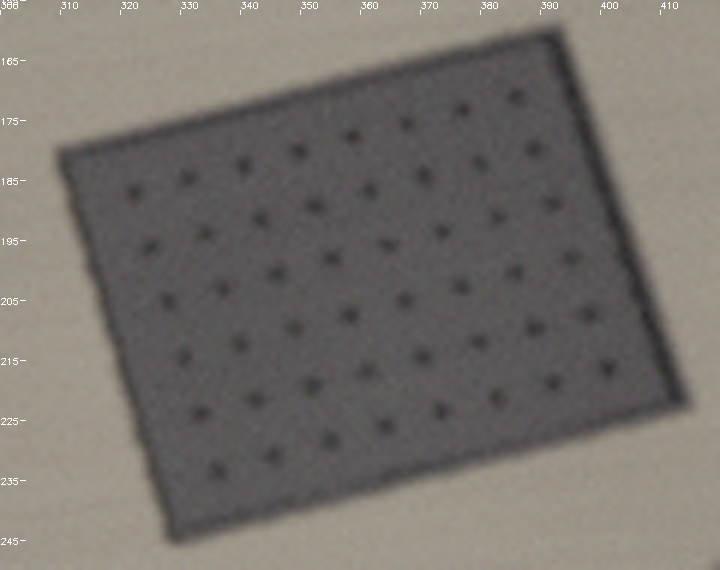

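The crops give: yellow lid centre crop (338,236), blue lid (238,378), blue disc (262,397), red lid (493,336), red disc (486,358); tray corners (60,150), (560,28), (688,405), (172,542). Side crop: blue lid (375,241), red lid (508,157).

```bash
cat > h.py <<'E'
import cv2, numpy as np, pickle
T=pickle.load(open("top0.pkl","rb")); S=pickle.load(open("side0.pkl","rb"))
def ray(f,u,v,z):
    d=f["R"].T@np.linalg.solve(f["mtx"],[u,v,1.]); c=-f["R"].T@f["t"]
    return (c+d*(z-c[2])/d[2])[:2]
def cp(x,y,x0,y0,k): return (x+.5)/k-.5+x0,(y+.5)/k-.5+y0
def proj(f,P): 
    p=(f["R"]@np.asarray(P,float).T).T+f["t"]; p=p@f["mtx"].T; return p[:,:2]/p[:,2:]
E
python3 - <<'E'
from h import *
r=lambda n,p:print(n,np.round(p,4))
for n,x,y,z in [("yel",338,236,.056),("bluelid",238,378,.119),("bluedisc",262,397,.015),("redlid",493,336,.119),("reddisc",486,358,.015)]:
    r(n,ray(T,*cp(x,y,180,175,6),z))
for n,x,y,z in [("S bluelid",375,241,.119),("S redlid",508,157,.119),("S bluedisc",370,468,.015)]: r(n,ray(S,*cp(x,y,200,150,5),z))
r("pan",ray(T,*cp(162.5,322.5,0,0,1.5625),.04))
C=[ray(T,*cp(x,y,300,155,6),.014) for x,y in [(60,150),(560,28),(688,405),(172,542)]]
r("tray",C); r("traycentre",np.mean(C,0))
d=C[0]-C[1]; print("tray y dir deg",np.degrees(np.arctan2(d[1],d[0])), [np.linalg.norm(C[i]-C[i-1]) for i in range(4)])
# overlay
def circ(f,im,p,z,rad,k,x0,y0,col):
    a=np.linspace(0,2*np.pi,60); q=proj(f,np.c_[p[0]+rad*np.cos(a),p[1]+rad*np.sin(a),0*a+z])
    cv2.polylines(im,[np.int32(((q+.5-[x0,y0])*k)*8)],True,col,1,cv2.LINE_AA,3)
yel=ray(T,*cp(338,236,180,175,6),.056);bl=ray(T,*cp(238,378,180,175,6),.119);bd=ray(T,*cp(262,397,180,175,6),.015)
rl=ray(T,*cp(493,336,180,175,6),.119);rd=ray(T,*cp(486,358,180,175,6),.015);pan=ray(T,*cp(162.5,322.5,0,0,1.5625),.04)
def panel(f,x0,y0,w,h,k):
    im=cv2.resize(f["frame"][y0:y0+h,x0:x0+w],None,fx=k,fy=k,interpolation=cv2.INTER_CUBIC)
    for p,z,R in[(yel,.056,.024),(bl,.119,.027),(rl,.119,.027),(bd,.015,.036),(rd,.015,.036),(pan,.04,.062)]: circ(f,im,p,z,R,k,x0,y0,(0,255,0))
    return im
a=panel(T,65,170,230,100,3.4783); b=panel(S,60,150,270,150,2.963)
a=cv2.resize(a,(800,348));b=panel(S,200,160,130,100,2.5)
c=panel(S,60,240,110,75,2.5)
o=np.zeros((600,800,3),np.uint8); o[:348]=a; o[350:600,:325]=b; o[350:350+c.shape[0],330:330+c.shape[1]]=c; cv2.imwrite("pics/ov.png",o)
E
```

```text
yel [0.5061 0.0114]
bluelid [0.449  0.0511]
bluedisc [0.4511 0.0493]
redlid [ 0.4537 -0.0418]
reddisc [ 0.4566 -0.0418]
S bluelid [0.4488 0.0511]
S redlid [ 0.4527 -0.0389]
S bluedisc [0.4483 0.0538]
pan [0.5624 0.3232]
tray [[ 0.5781 -0.179 ]
 [ 0.6069 -0.3956]
 [ 0.444  -0.4176]
 [ 0.4129 -0.2007]]
traycentre [ 0.5105 -0.2982]
tray y dir deg 97.564426010701 [np.float64(0.16662287755251487), np.float64(0.21840234816580884), np.float64(0.16431738340128726), np.float64(0.21913920511698745)]
```

View pics/ov.png

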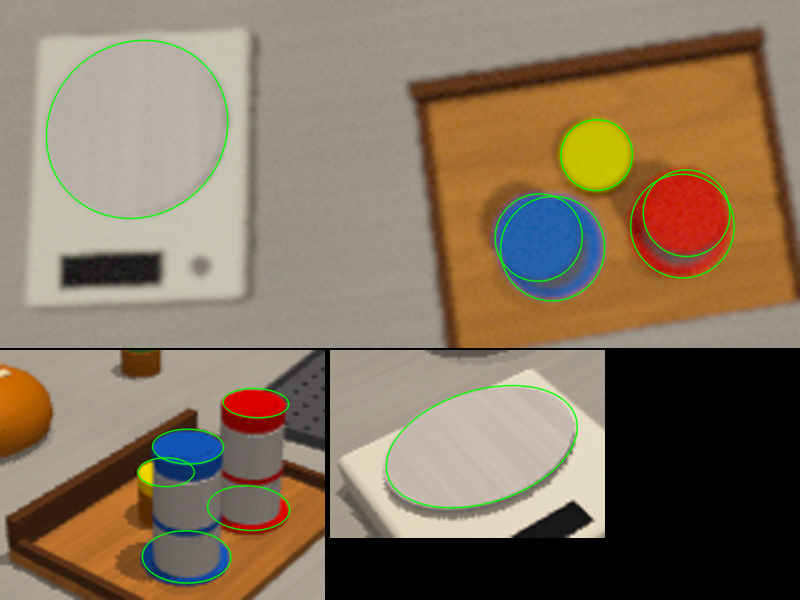

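Overlay fits within about 2 mm: both cans already stand on their own colours. Moving to a via point with yaw turned to 90° (then tool x = world y, tool y = world x).

Request:
servo_tool(plan=[[8.5,31.6,-15,-2,0,0,-71.6],[8.5,31.6,-15,-2,0,0,-71.6],[8.5,31.6,-15,-2,0,0,-71.6],[8.5,31.6,-15,-2,0,0,-71.6],[8.5,31.6,-15,-2,0,0,-71.6],[8.5,31.6,-15,-2,0,0,-71.6],[8.5,31.6,-15,-2,0,0,-71.6],[8.5,31.6,-15,-2,0,0,-71.6],[8.5,31.6,-15,-2,0,0,-71.6],[8.5,31.6,-15,-2,0,0,-71.6]], force=40)

```text
clock: 1.1
position: [0.4499, -0.3505, 0.251]
tool_rot: [-3.141, -0.0, 1.573]
force: [-0.1, -0.1, 0.2]
grip_width: 0.0854
finger_force: 0.0
```

Request:
servo_tool(plan=[[8.5,31.05,0.4,0,0,0,0],[8.5,31.05,0.4,0,0,0,0],[8.5,31.05,0.4,0,0,0,0],[8.5,31.05,0.4,0,0,0,0],[8.5,31.05,0.4,0,0,0,0],[8.5,31.05,0.4,0,0,0,0],[8.5,31.05,0.4,0,0,0,0],[8.5,31.05,0.4,5,0,0,0],[8.5,31.05,0.4,10,0,0,0],[8.5,31.05,0.4,10,0,0,0]])

```text
clock: 2.1
position: [0.4507, -0.0403, 0.1471]
tool_rot: [-3.133, -0.001, 1.57]
force: [0.2, -0.5, 1.6]
grip_width: 0.0852
finger_force: 0.0
```

Run:
```python
from workcell import bot
import cv2, numpy as np
a=bot.grab_frame("side")["frame"][110:270,180:380]
cv2.imwrite("pics/s1.png",cv2.resize(a,(750,600),interpolation=cv2.INTER_CUBIC))
```

```text
(no output)
```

View pics/s1.png

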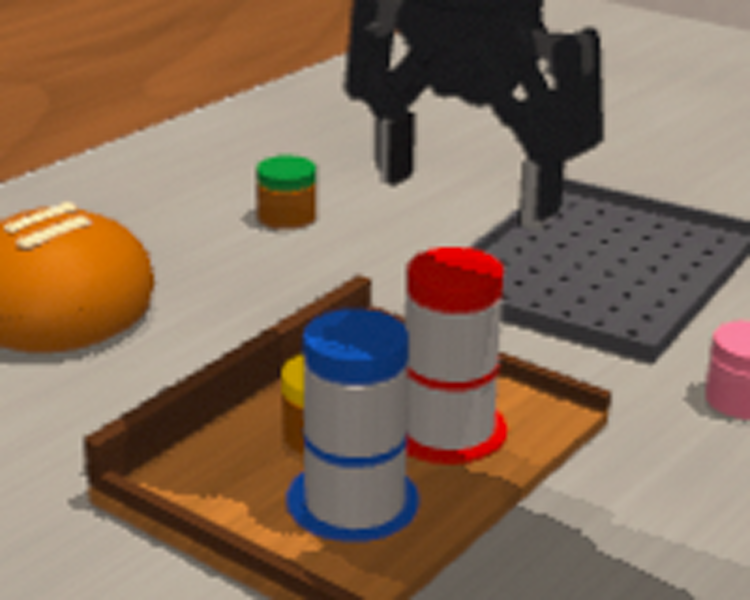

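The red canister lies between the open fingers, clear of its neighbours. Descending and gripping.

Request:
servo_tool(plan=[[8.5,0,0,3,0,0,0],[8.5,0,0,6,0,0,0],[8.5,0,0,8.1,0,0,0],[8.5,0,0,8.1,0,0,0],[5,0,0,8.1,0,0,0],[5,0,0,8.1,0,0,0],[5,0,0,8.1,0,0,0],[5,0,0,8.1,0,0,0],[5,0,0,8.1,0,0,0],[5,0,0,8.1,0,0,0]], force=40)

```text
clock: 3.15
position: [0.4552, -0.0404, 0.0722]
tool_rot: [3.138, 0.001, 1.571]
force: [-0.8, -1.1, 16.1]
grip_width: 0.0532
finger_force: 39.1
```

Request:
servo_tool(plan=[[5,0,0,-2,0,0,0],[5,0,0,-5,0,0,0],[5,0,0,-9,0,0,0],[5,0,0,-13,0,0,0],[5,0,0,-15,0,0,0],[5,-4,1,-15,0,0,0],[5,-8,2,-15,0,0,0],[5,-12,3,-15,0,0,0],[5,-16,4,-15,0,0,0],[5,-18,4,-15,0,0,0]])

```text
clock: 4.15
position: [0.494, -0.2237, 0.2212]
tool_rot: [3.141, 0.001, 1.568]
force: [0.7, 0.7, -4.2]
grip_width: 0.053
finger_force: 44.3
```

Request:
servo_tool(plan=[[5,-4,1,0,0,0,0],[5,-8,2,0,0,0,0],[5,-11,2.3,0,0,0,0],[5,-12.75,2.3,0,0,0,0],[5,-12.75,2.3,0,0,0,0],[5,-12.75,2.3,4,0,0,0],[5,-12.75,2.3,8,0,0,0],[5,-12.75,2.3,11,0,0,0],[5,-12.75,2.3,11,0,0,0],[5,-12.75,2.3,11,0,0,0]])

```text
clock: 5.15
position: [0.5174, -0.347, 0.1116]
tool_rot: [3.141, -0.0, 1.572]
force: [0.1, 0.1, -2.3]
grip_width: 0.0529
finger_force: 44.2
```

Request:
servo_tool(plan=[[5,0,0,2,0,0,0],[5,0,0,3.5,0,0,0],[5,0,0,4.3,0,0,0],[5,0,0,4.6,0,0,0],[5,0,0,4.8,0,0,0],[5,0,0,4.9,0,0,0],[5,0,0,5.0,0,0,0],[5,0,0,5.0,0,0,0]])

```text
clock: 5.95
position: [0.5174, -0.3478, 0.0613]
tool_rot: [3.141, 0.001, 1.571]
force: [-1.4, 2.4, 5.7]
grip_width: 0.0532
finger_force: 45.0
```

Contact felt. Releasing, rising, and moving toward blue.

Request:
servo_tool(plan=[[6,0,0,0,0,0,0],[8.5,0,0,0,0,0,0],[8.5,0,0,0,0,0,0],[8.5,0,0,0,0,0,0],[8.5,0,0,-3,0,0,0],[8.5,0,0,-8,0,0,0],[8.5,0,0,-13,0,0,0],[8.5,0,0,-18,0,0,0],[8.5,5,-1,-18,0,0,0],[8.5,10,-2,-18,0,0,0]])

```text
clock: 6.95
position: [0.4973, -0.2492, 0.2415]
tool_rot: [3.139, 0.001, 1.569]
force: [1.5, 1.3, -0.6]
grip_width: 0.085
finger_force: 0.0
```

Run:
```python
from workcell import bot
import cv2, numpy as np, pickle
print(bot.observe()["position"])
a=bot.grab_frame("top");b=bot.grab_frame("side")
pickle.dump((a,b),open("f1.pkl","wb"))
o=np.zeros((400,800,3),np.uint8); o[:,:400]=cv2.resize(a["frame"][150:280,290:420],(400,400)); o[:,400:]=cv2.resize(b["frame"][120:250,240:370],(400,400)); cv2.imwrite("pics/s2.png",o)
```

```text
[ 0.49731852 -0.24916671  0.24146361]
```

View pics/s2.png

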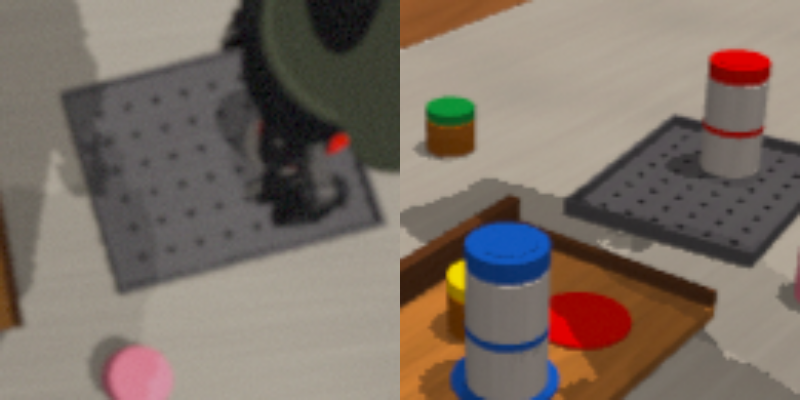

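The red canister stands upright on the baking sheet (side view, 735,110). Now the blue.

Request:
servo_tool(plan=[[8.5,29.85,-4.75,0,0,0,0],[8.5,29.85,-4.75,0,0,0,0],[8.5,29.85,-4.75,0,0,0,0],[8.5,29.85,-4.75,0,0,0,0],[8.5,29.85,-4.75,0,0,0,0],[8.5,29.85,-4.75,0,0,0,0],[8.5,29.85,-4.75,0,0,0,0],[8.5,29.85,-4.75,5,0,0,0],[8.5,29.85,-4.75,9,0,0,0],[8.5,29.85,-4.75,9,0,0,0]])

```text
clock: 8.05
position: [0.4473, 0.0484, 0.147]
tool_rot: [-3.135, 0.0, 1.572]
force: [-0.0, -0.5, 1.0]
grip_width: 0.085
finger_force: 0.0
```

Request:
servo_tool(plan=[[8.5,0,0,3,0,0,0],[8.5,0,0,6,0,0,0],[8.5,0,0,8,0,0,0],[8.5,0,0,8,0,0,0],[5,0,0,8,0,0,0],[5,0,0,8,0,0,0],[5,0,0,8,0,0,0],[5,0,0,8,0,0,0],[5,0,0,8,0,0,0],[5,0,0,8,0,0,0]])

```text
clock: 9.05
position: [0.4506, 0.0488, 0.0719]
tool_rot: [3.139, 0.0, 1.571]
force: [-2.4, -1.2, 14.2]
grip_width: 0.0537
finger_force: 39.0
```

Request:
servo_tool(plan=[[5,0,0,-2,0,0,0],[5,0,0,-5,0,0,0],[5,0,0,-9,0,0,0],[5,0,0,-13,0,0,0],[5,0,0,-17,0,0,0],[5,-2,0.5,-17,0,0,0],[5,-6,1,-17,0,0,0],[5,-10,2,-17,0,0,0],[5,-14,3,-17,0,0,0],[5,-17,4,-17,0,0,0]])

```text
clock: 10.05
position: [0.4896, -0.1238, 0.2415]
tool_rot: [3.141, 0.001, 1.57]
force: [0.5, 0.6, -1.9]
grip_width: 0.0532
finger_force: 43.3
```

Request:
servo_tool(plan=[[5,-4,0.5,0,0,0,0],[5,-8,1,0,0,0,0],[5,-11,1.4,0,0,0,0],[5,-12.8,1.4,0,0,0,0],[5,-12.8,1.4,0,0,0,0],[5,-12.8,1.4,4,0,0,0],[5,-12.8,1.4,8,0,0,0],[5,-12.8,1.4,12,0,0,0],[5,-12.8,1.4,15,0,0,0],[5,-12.8,1.4,15,0,0,0]])

```text
clock: 11.05
position: [0.5021, -0.2477, 0.088]
tool_rot: [-3.137, -0.003, 1.572]
force: [-0.4, -0.1, -1.4]
grip_width: 0.0534
finger_force: 43.2
```

Request:
servo_tool(plan=[[5,0,0,1,0,0,0],[5,0,0,1.9,0,0,0],[5,0,0,2.4,0,0,0],[5,0,0,2.6,0,0,0],[5,0,0,2.75,0,0,0],[5,0,0,2.9,0,0,0],[5,0,0,2.95,0,0,0],[5,0,0,2.95,0,0,0]])

```text
clock: 11.85
position: [0.504, -0.2492, 0.0611]
tool_rot: [3.141, 0.0, 1.571]
force: [-1.1, 0.6, 1.9]
grip_width: 0.0533
finger_force: 43.7
```

Request:
servo_tool(plan=[[6,0,0,0,0,0,0],[8.5,0,0,0,0,0,0],[8.5,0,0,0,0,0,0],[8.5,0,0,0,0,0,0],[8.5,0,0,-3,0,0,0],[8.5,0,0,-8,0,0,0],[8.5,0,0,-13,0,0,0],[8.5,0,0,-18,0,0,0],[8.5,0,0,-18,0,0,0]])

```text
clock: 12.75
position: [0.5062, -0.2498, 0.2471]
tool_rot: [3.133, 0.004, 1.571]
force: [1.4, 0.3, -0.9]
grip_width: 0.0849
finger_force: 0.0
```

Run:
```python
from workcell import bot
from h import *
print(bot.observe()["position"])
a=bot.grab_frame("top");b=bot.grab_frame("side")
pickle.dump((a,b),open("f2.pkl","wb"))
o=np.zeros((600,800,3),np.uint8); o[:400,:400]=cv2.resize(a["frame"][170:270,190:290],(400,400)); o[:400,400:]=cv2.resize(b["frame"][120:250,240:370],(400,400)); o[400:,:267]=cv2.resize(a["frame"],(267,200));o[400:,270:537]=cv2.resize(b["frame"],(267,200)); cv2.imwrite("pics/s3.png",o)
# dominant-colour discs
for n,f in(("top",a),("side",b)):
    im=cv2.GaussianBlur(f["frame"],(0,0),.7).astype(int); B,G,R=im[...,0],im[...,1],im[...,2]
    for c,m,z in[("red",(R>90)&(G<R*.35)&(B<R*.35),.015),("blue",(B>80)&(R<B*.6)&(G<B*.85),.015),("yel",(R>100)&(G>.75*R)&(B<.3*R),.056)]:
        k,l,s,ce=cv2.connectedComponentsWithStats(m.astype(np.uint8))
        for i in range(1,k):
            if s[i,4]>150: print(n,c,s[i],np.round(ce[i],1),np.round(ray(f,*ce[i],z),4))
```

```text
[ 0.50620972 -0.24982095  0.2470734 ]
top red [246 221  29  28 638] [259.8 234.5] [ 0.4562 -0.04  ]
top blue [338 188  25  24 480] [349.7 199.5] [ 0.5169 -0.2701]
top blue [209 227  28  28 628] [223.  240.5] [0.4519 0.0499]
top yel [225 203  22  23 389] [235.7 214.1] [0.5058 0.0119]
side red [341 136  19  12 187] [349.9 141.4] [ 0.6242 -0.5493]
side red [282 215  33  19 500] [298.5 223.8] [ 0.4534 -0.0366]
side blue [325 148  21  13 242] [334.7 153.9] [ 0.6048 -0.4246]
side blue [257 233  34  21 580] [273.5 242.8] [0.4493 0.053 ]
side yel [255 203  23  15 278] [265.7 210.1] [0.5007 0.0178]
```

View pics/s3.png

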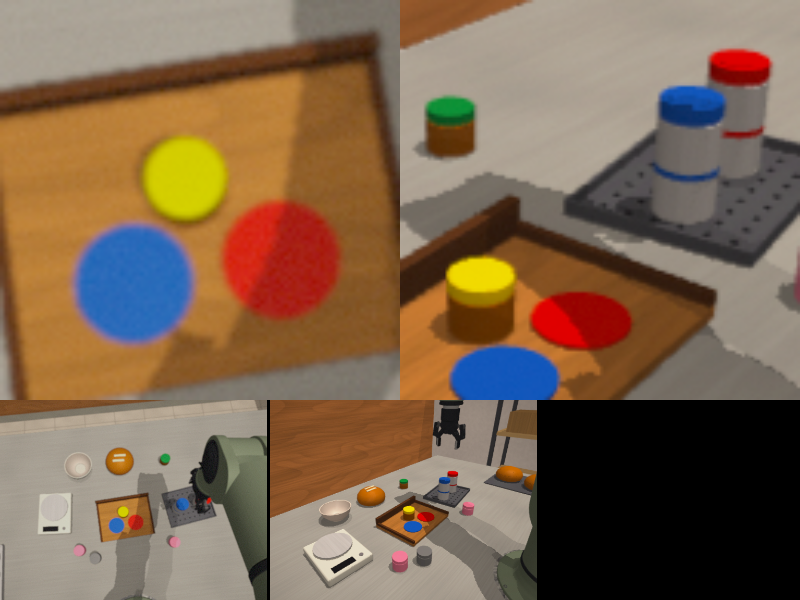

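Both cans stand on the sheet, upright; jar and discs are clear. Moving over the jar with yaw 0.

Request:
servo_tool(plan=[[8.5,26,0.1,0,0,0,90],[8.5,26,0.1,0,0,0,90],[8.5,26,0.1,0,0,0,90],[8.5,26,0.1,0,0,0,90],[8.5,26,0.1,0,0,0,90],[8.5,26,0.1,0,0,0,90],[8.5,26,0.1,0,0,0,90],[8.5,26,0.1,0,0,0,90],[8.5,26,0.1,0,0,0,90],[8.5,26,0.1,0,0,0,90]])

```text
clock: 13.85
position: [0.504, 0.0109, 0.2395]
tool_rot: [-3.141, 0.002, 0.137]
force: [-0.2, -0.7, -0.5]
grip_width: 0.0848
finger_force: 0.0
```

Request:
servo_tool(plan=[[8.5,0,0,0,0,0,0],[8.5,0,0,4,0,0,0],[8.5,0,0,8,0,0,0],[8.5,0,0,12,0,0,0],[8.5,0,0,15,0,0,0],[8.5,0,0,15,0,0,0]])

```text
clock: 14.45
position: [0.502, 0.0108, 0.0872]
tool_rot: [-3.141, 0.007, 0.148]
force: [0.2, 0.3, 0.3]
grip_width: 0.0847
finger_force: 0.0
```

Request:
servo_tool(plan=[[8.5,0.1,0,0,0,0,5.5],[8.5,0.1,0,3,0,0,5.5],[8.5,0.1,0,5.5,0,0,5.5],[8.5,0.1,0,6.8,0,0,5.5],[8.5,0.1,0,6.8,0,0,5.5],[4,0.1,0,6.8,0,0,5.5],[4,0.1,0,6.8,0,0,5.5],[4,0.1,0,6.8,0,0,5.5],[4,0.1,0,6.8,0,0,5.5],[4,0.1,0,6.8,0,0,5.5]], force=30)

```text
clock: 15.45
position: [0.5063, 0.011, 0.024]
tool_rot: [3.142, -0.002, 0.047]
force: [-2.2, -0.6, 10.7]
grip_width: 0.0473
finger_force: 29.0
```

Request:
servo_tool(plan=[[4,0,0,-2,0,0,0],[4,0,0,-5,0,0,0],[4,0,0,-9,0,0,0],[4,0,0,-13,0,0,0],[4,0,0,-15,0,0,0],[4,0.5,-3,-15,0,0,0],[4,1.5,-7,-15,0,0,0],[4,2.5,-11,-15,0,0,0],[4,3.5,-15,-15,0,0,0],[4,4,-18,-15,0,0,0]])

```text
clock: 16.45
position: [0.5374, 0.1954, 0.1735]
tool_rot: [-3.141, -0.001, 0.048]
force: [-0.1, -0.8, -1.9]
grip_width: 0.047
finger_force: 32.0
```

Request:
servo_tool(plan=[[4,1,-4,0,0,0,0],[4,2,-8,0,0,0,0],[4,2.6,-11,0,0,0,0],[4,3.1,-13,0,0,0,0],[4,3.1,-13,0,0,0,0],[4,3.1,-13,4,0,0,0],[4,3.1,-13,8,0,0,0],[4,3.1,-13,9.5,0,0,0],[4,3.1,-13,9.5,0,0,0],[4,3.1,-13,9.5,0,0,0]])

```text
clock: 17.45
position: [0.5628, 0.3242, 0.0794]
tool_rot: [-3.141, -0.001, 0.046]
force: [0.3, -0.2, -1.0]
grip_width: 0.0475
finger_force: 31.9
```

Request:
servo_tool(plan=[[4,-0.1,0,1,0,0,0],[4,-0.1,0,1.9,0,0,0],[4,-0.1,0,2.3,0,0,0],[4,-0.1,0,2.5,0,0,0],[4,-0.1,0,2.6,0,0,0],[4,-0.1,0,2.7,0,0,0],[4,-0.1,0,2.75,0,0,0],[4,-0.1,0,2.75,0,0,0]])

```text
clock: 18.25
position: [0.561, 0.324, 0.052]
tool_rot: [3.141, -0.0, 0.047]
force: [-11.5, -6.4, 26.4]
grip_width: 0.0474
finger_force: 34.6
```

Request:
servo_tool(plan=[[4,0,0,-0.1,0,0,0],[4,0,0,-0.1,0,0,0]])

```text
clock: 18.45
position: [0.5613, 0.3242, 0.052]
tool_rot: [-3.141, -0.001, 0.047]
force: [-4.0, -1.6, 11.3]
grip_width: 0.0471
finger_force: 33.1
```

Good contact. Release, rise, and back off toward the centre.

Request:
servo_tool(plan=[[5.5,0,0,0,0,0,0],[8.5,0,0,0,0,0,0],[8.5,0,0,0,0,0,0],[8.5,0,0,0,0,0,0],[8.5,0,0,-3,0,0,0],[8.5,0,0,-8,0,0,0],[8.5,0,0,-13,0,0,0],[8.5,0,0,-18,0,0,0],[8.5,0,5,-19,0,0,0],[8.5,0,10,-19,0,0,0]])

```text
clock: 19.45
position: [0.5661, 0.2254, 0.2436]
tool_rot: [-3.14, -0.004, 0.049]
force: [1.3, -0.4, -1.3]
grip_width: 0.0848
finger_force: 0.0
```

Request:
servo_tool(plan=[[8.5,0,5,0,0,0,-86],[8.5,0,10,0,0,0,-86],[8.5,0,15,0,0,0,-86],[8.5,0,20,0,0,0,-86],[8.5,0,25,0,0,0,-86],[8.5,0,30,0,0,0,-86],[8.5,0,35,0,0,0,-86],[8.5,0,35,0,0,0,-86],[8.5,0,35,0,0,0,-86],[8.5,0,35,0,0,0,-86]])

```text
clock: 20.45
position: [0.5819, -0.1255, 0.2412]
tool_rot: [-3.141, -0.0, 1.495]
force: [-0.4, 0.4, 0.2]
grip_width: 0.085
finger_force: 0.0
```

Run:
```python
from workcell import bot
from h import *
s=bot.observe();print(s["position"],s["tool_rot"])
a=bot.grab_frame("top");b=bot.grab_frame("side")
pickle.dump((a,b),open("f3.pkl","wb"))
def C(f,p,z,r):
    t=np.linspace(0,6.28,60); q=proj(f,np.c_[p[0]+r*np.cos(t),p[1]+r*np.sin(t),0*t+z]); return q
ims=[]
for f,(x0,y0,w,h) in((a,(60,170,80,100)),(b,(60,225,150,140)),(b,(300,110,80,110))):
    im=cv2.resize(f["frame"][y0:y0+h,x0:x0+w],None,fx=3,fy=3,interpolation=cv2.INTER_CUBIC)
    ims.append(im)
o=np.zeros((600,1000,3),np.uint8); x=0
for im in ims: o[:im.shape[0],x:x+im.shape[1]]=im; x+=im.shape[1]+5
o[440:590,:200]=cv2.resize(a["frame"],(200,150))
cv2.imwrite("pics/s4.png",o[:,:800] if x>800 else o[:,:800]); print(x)
for n,f in(("top",a),("side",b)):
    im=cv2.GaussianBlur(f["frame"],(0,0),.7).astype(int); B,G,R=im[...,0],im[...,1],im[...,2]
    for c,m,z in[("red",(R>90)&(G<R*.35)&(B<R*.35),.108),("blue",(B>80)&(R<B*.6)&(G<B*.85),.108),("yel",(R>100)&(G>.75*R)&(B<.3*R),.084)]:
        k,l,st,ce=cv2.connectedComponentsWithStats(m.astype(np.uint8))
        for i in range(1,k):
            if st[i,4]>100: print(n,c,st[i],np.round(ray(f,*ce[i],z),4))
```

```text
[ 0.58190327 -0.12551744  0.24116294] [-3.14142690e+00 -8.57935115e-05  1.49455475e+00]
945
top red [246 220  28  30 646] [ 0.447  -0.0367]
top blue [209 227  29  28 624] [0.4429 0.0442]
top yel [ 88 195  21  20 334] [0.5593 0.3211]
side red [341 136  19  12 188] [ 0.5066 -0.3289]
side red [282 215  33  19 503] [0.3702 0.0801]
side blue [325 148  21  13 242] [ 0.4912 -0.2296]
side blue [257 233  34  21 583] [0.367  0.1514]
side yel [101 249  31  22 514] [0.5526 0.3286]
```

View pics/s4.png

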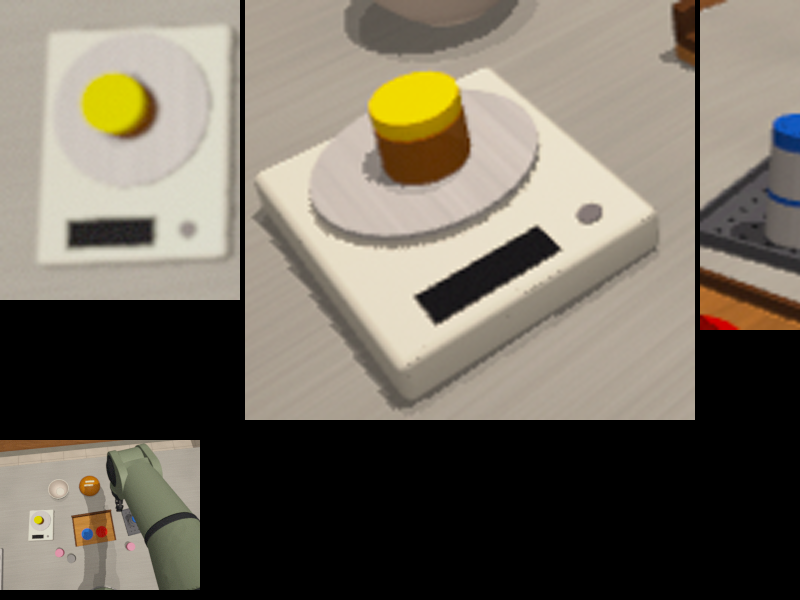

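Jar stands within ~3 mm of the pan's centre. Back to the blue canister.

Request:
servo_tool(plan=[[8.5,-12.9,-6.85,0,0,0,-4.4],[8.5,-12.9,-6.85,0,0,0,-4.4],[8.5,-12.9,-6.85,0,0,0,-4.4],[8.5,-12.9,-6.85,0,0,0,-4.4],[8.5,-12.9,-6.85,0,0,0,-4.4],[8.5,-12.9,-6.85,4,0,0,-4.4],[8.5,-12.9,-6.85,8,0,0,-4.4],[8.5,-12.9,-6.85,9,0,0,-4.4],[8.5,-12.9,-6.85,9,0,0,-4.4]])

```text
clock: 21.45
position: [0.5035, -0.2463, 0.1507]
tool_rot: [-3.14, -0.001, 1.567]
force: [-0.1, -0.4, -0.3]
grip_width: 0.0849
finger_force: 0.0
```

Request:
servo_tool(plan=[[8.5,-0.25,0,2,0,0,0],[8.5,-0.25,0,5,0,0,0],[8.5,-0.25,0,8,0,0,0],[8.5,-0.25,0,9,0,0,0],[8.5,-0.25,0,9,0,0,0],[5,-0.25,0,9,0,0,0],[5,-0.25,0,9,0,0,0],[5,-0.25,0,9,0,0,0],[5,-0.25,0,9,0,0,0],[5,-0.25,0,9,0,0,0]], force=40)

```text
clock: 22.45
position: [0.504, -0.2506, 0.0629]
tool_rot: [3.14, 0.001, 1.566]
force: [-2.7, 0.1, 12.3]
grip_width: 0.0534
finger_force: 39.6
```

Request:
servo_tool(plan=[[5,0,0,-2,0,0,0],[5,0,0,-5,0,0,0],[5,0,0,-9,0,0,0],[5,0,0,-13,0,0,0],[5,0,0,-17,0,0,0],[5,2,-0.5,-17,0,0,0],[5,6,-1,-17,0,0,0],[5,10,-2,-17,0,0,0],[5,14,-3,-17,0,0,0],[5,17,-4,-17,0,0,0]])

```text
clock: 23.45
position: [0.4634, -0.0777, 0.2322]
tool_rot: [3.141, 0.0, 1.568]
force: [0.5, -0.5, -2.0]
grip_width: 0.0531
finger_force: 43.2
```

Request:
servo_tool(plan=[[5,4,-0.5,0,0,0,0],[5,8,-1,0,0,0,0],[5,11,-1.4,0,0,0,0],[5,12.8,-1.5,0,0,0,0],[5,12.8,-1.5,0,0,0,0],[5,12.8,-1.5,4,0,0,0],[5,12.8,-1.5,8,0,0,0],[5,12.8,-1.5,12,0,0,0],[5,12.8,-1.5,12,0,0,0],[5,12.8,-1.5,12,0,0,0]])

```text
clock: 24.45
position: [0.4498, 0.048, 0.1123]
tool_rot: [-3.141, 0.0, 1.567]
force: [-0.2, -0.0, -1.3]
grip_width: 0.0533
finger_force: 43.8
```

Request:
servo_tool(plan=[[5,0.0,0.1,1.5,0,0,0],[5,0.0,0.1,2.8,0,0,0],[5,0,0.1,3.4,0,0,0],[5,0,0.1,3.6,0,0,0],[5,0,0.1,3.75,0,0,0],[5,0,0.1,3.85,0,0,0],[5,0,0.1,3.9,0,0,0],[5,0,0.1,3.9,0,0,0]])

```text
clock: 25.25
position: [0.4508, 0.0482, 0.0738]
tool_rot: [3.14, 0.001, 1.567]
force: [-11.2, -0.6, 36.0]
grip_width: 0.0535
finger_force: 47.2
```

Request:
servo_tool(plan=[[5,0,0,-0.15,0,0,0],[5,0,0,-0.15,0,0,0]])

```text
clock: 25.45
position: [0.4509, 0.0481, 0.0744]
tool_rot: [3.141, -0.0, 1.567]
force: [0.5, 0.1, -2.0]
grip_width: 0.0534
finger_force: 44.1
```

Request:
servo_tool(plan=[[6,0,0,-0.15,0,0,0],[8.5,0,0,-0.15,0,0,0],[8.5,0,0,-0.15,0,0,0],[8.5,0,0,-0.15,0,0,0],[8.5,0,0,-3,0,0,0],[8.5,0,0,-8,0,0,0],[8.5,0,0,-13,0,0,0],[8.5,0,0,-17,0,0,0],[8.5,-5,1,-17,0,0,0],[8.5,-10,2,-17,0,0,0]])

```text
clock: 26.45
position: [0.4705, -0.0509, 0.2453]
tool_rot: [3.139, 0.001, 1.569]
force: [1.1, -0.0, -0.6]
grip_width: 0.0846
finger_force: 0.0
```

Request:
servo_tool(plan=[[8.5,-29.6,4.7,0,0,0,0],[8.5,-29.6,4.7,0,0,0,0],[8.5,-29.6,4.7,0,0,0,0],[8.5,-29.6,4.7,0,0,0,0],[8.5,-29.6,4.7,0,0,0,0],[8.5,-29.6,4.7,0,0,0,0],[8.5,-29.6,4.7,0,0,0,0],[8.5,-29.6,4.7,4,0,0,0],[8.5,-29.6,4.7,9,0,0,0],[8.5,-29.6,4.7,9,0,0,0]])

```text
clock: 27.45
position: [0.5127, -0.3447, 0.1484]
tool_rot: [-3.134, -0.005, 1.567]
force: [-1.0, 0.5, -0.1]
grip_width: 0.0848
finger_force: 0.0
```

Run:
```python
from workcell import bot
from h import *
s=bot.observe();print(s["position"],s["tool_rot"])
a=bot.grab_frame("top");b=bot.grab_frame("side")
o=np.zeros((420,800,3),np.uint8)
A=cv2.resize(a["frame"][195:265,190:290],None,fx=4,fy=4,interpolation=cv2.INTER_CUBIC);B=cv2.resize(b["frame"][180:270,230:330],None,fx=4,fy=4,interpolation=cv2.INTER_CUBIC)
o[:280,:400]=A;o[:360,400:]=B;cv2.imwrite("pics/s5.png",o)
```

```text
[ 0.51267996 -0.3447412   0.14841022] [-3.13404867 -0.00475572  1.56716355]
```

View pics/s5.png

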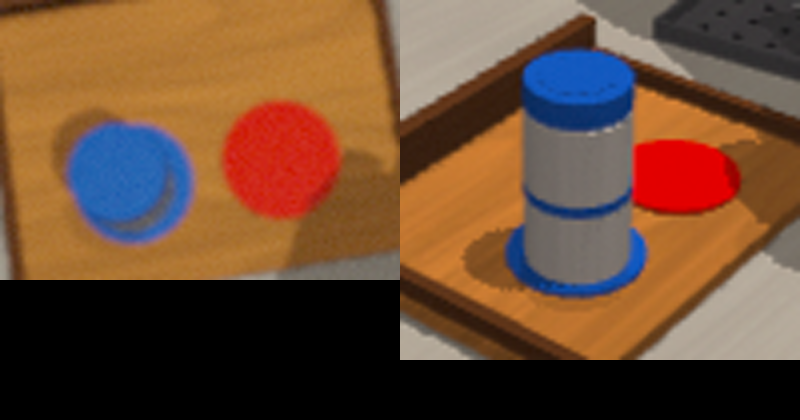

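Blue stands centred on its disc (body 523–632 within disc 506–647). Now the red.

Request:
servo_tool(plan=[[8.5,-0.15,0.2,2,0,0,0],[8.5,-0.15,0.2,5,0,0,0],[8.5,-0.15,0.2,8,0,0,0],[8.5,-0.15,0.2,8.9,0,0,0],[8.5,-0.15,0.2,8.9,0,0,0],[5,-0.15,0.2,8.9,0,0,0],[5,-0.15,0.2,8.9,0,0,0],[5,-0.15,0.2,8.9,0,0,0],[5,-0.15,0.2,8.9,0,0,0],[5,-0.15,0.2,8.9,0,0,0]])

```text
clock: 28.55
position: [0.5183, -0.3483, 0.0667]
tool_rot: [3.14, 0.001, 1.566]
force: [-2.4, 1.5, 11.5]
grip_width: 0.0535
finger_force: 39.8
```

Request:
servo_tool(plan=[[5,0,0,-2,0,0,0],[5,0,0,-5,0,0,0],[5,0,0,-9,0,0,0],[5,0,0,-13,0,0,0],[5,0,0,-17,0,0,0],[5,2,-0.5,-17,0,0,0],[5,6,-1,-17,0,0,0],[5,10,-2,-17,0,0,0],[5,14,-3,-17,0,0,0],[5,17,-4,-17,0,0,0]])

```text
clock: 29.55
position: [0.4776, -0.1751, 0.2355]
tool_rot: [3.141, 0.0, 1.568]
force: [1.4, 0.1, -3.9]
grip_width: 0.0531
finger_force: 44.0
```

Request:
servo_tool(plan=[[5,4,-0.5,0,0,0,0],[5,8,-1.5,0,0,0,0],[5,11,-2.2,0,0,0,0],[5,13,-2.5,0,0,0,0],[5,13.9,-2.5,0,0,0,0],[5,13.9,-2.5,4,0,0,0],[5,13.9,-2.5,8,0,0,0],[5,13.9,-2.5,12,0,0,0],[5,13.9,-2.5,12,0,0,0],[5,13.9,-2.5,12,0,0,0]])

```text
clock: 30.55
position: [0.4541, -0.0385, 0.1157]
tool_rot: [-3.141, -0.0, 1.567]
force: [0.3, 0.5, -2.7]
grip_width: 0.053
finger_force: 45.5
```

Request:
servo_tool(plan=[[5,-0.05,0.05,1.5,0,0,0],[5,-0.05,0.05,2.7,0,0,0],[5,-0.05,0.05,3.3,0,0,0],[5,-0.05,0.05,3.5,0,0,0],[5,-0.05,0.05,3.6,0,0,0],[5,-0.05,0.05,3.7,0,0,0],[5,-0.05,0.05,3.75,0,0,0],[5,-0.05,0.05,3.75,0,0,0]])

```text
clock: 31.35
position: [0.4545, -0.039, 0.0777]
tool_rot: [3.141, 0.0, 1.567]
force: [-1.8, -0.7, 2.3]
grip_width: 0.0532
finger_force: 46.5
```

Light contact (~5 N). Release, rise, and retreat well away.

Request:
servo_tool(plan=[[6,0,0,0,0,0,0],[8.5,0,0,0,0,0,0],[8.5,0,0,0,0,0,0],[8.5,0,0,0,0,0,0],[8.5,0,0,-3,0,0,0],[8.5,0,0,-8,0,0,0],[8.5,0,0,-13,0,0,0],[8.5,0,0,-17,0,0,0],[8.5,-5,1,-17,0,0,0],[8.5,-10,2,-17,0,0,0]])

```text
clock: 32.35
position: [0.4743, -0.1382, 0.249]
tool_rot: [3.139, 0.002, 1.569]
force: [0.8, -0.2, -0.6]
grip_width: 0.0851
finger_force: 0.0
```

Request:
servo_tool(plan=[[8.5,-20,2,0,0,0,0],[8.5,-20,2,0,0,0,0],[8.5,-20,2,0,0,0,0],[8.5,-20,2,0,0,0,0],[8.5,-20,2,0,0,0,0],[8.5,-20,2,0,0,0,0]])

```text
clock: 32.95
position: [0.4924, -0.3379, 0.2467]
tool_rot: [-3.141, -0.001, 1.565]
force: [-0.1, 1.9, 0.4]
grip_width: 0.0846
finger_force: 0.0
```

Run:
```python
from workcell import bot
from h import *
a=bot.grab_frame("top");b=bot.grab_frame("side")
o=np.zeros((560,800,3),np.uint8)
A=cv2.resize(a["frame"][195:265,190:290],None,fx=4,fy=4,interpolation=cv2.INTER_CUBIC);B=cv2.resize(b["frame"][160:260,230:330],None,fx=4,fy=4,interpolation=cv2.INTER_CUBIC)
o[:280,:400]=A;o[:400,400:]=B;o[285:555,:360]=cv2.resize(b["frame"],(360,270));cv2.imwrite("pics/s6.png",o)
```

```text
(no output)
```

View pics/s6.png

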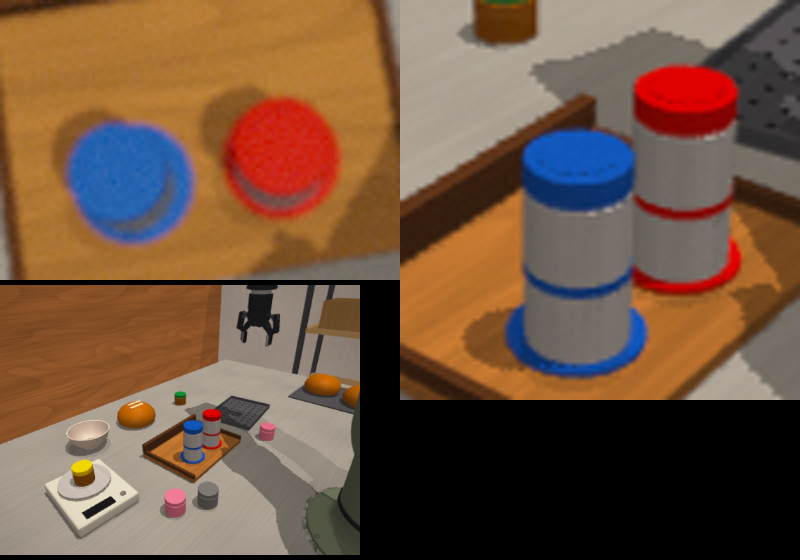

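Run:
```python
from workcell import bot
from h import *
a=bot.grab_frame("top");b=bot.grab_frame("side")
a0,b0=pickle.load(open("f2.pkl","rb"))
# render-fit: warp-free model: predict mask of lid (cyl z .103-.119) and disc; maximise IoU of colour mask over lid xy, disc xy fixed per camera
def mask(f,c):
    im=cv2.GaussianBlur(f["frame"],(0,0),.7).astype(int); B,G,R=im[...,0],im[...,1],im[...,2]
    return ((R>80)&(G<R*.4)&(B<R*.4)) if c=="red" else ((B>80)&(R<B*.6)&(G<B*.85))
t=np.linspace(0,2*np.pi,48)
def ring(f,p,z,r): return proj(f,np.c_[p[0]+r*np.cos(t),p[1]+r*np.sin(t),0*t+z])
K=4
def fill(m,q,v): cv2.fillConvexPoly(m,cv2.convexHull(np.int32(np.round((q+.5)*K))),v)
def render(f,p,d,box):
    m=np.zeros((384*K,512*K),np.uint8)
    if d is not None: fill(m,np.r_[ring(f,d,.012,.036),ring(f,d,.015,.036)],255)
    if p is not None:
        fill(m,np.r_[ring(f,p,.015,.027),ring(f,p,.1,.027)],0)
        fill(m,np.r_[ring(f,p,LID,.027),ring(f,p,.119,.027)],255)
    return cv2.resize(m,(512,384),interpolation=cv2.INTER_AREA)[box]/255.
from scipy.optimize import minimize
LID=.105
for n,f,f0 in(("top",a,a0),("side",b,b0)):
  for c,d0 in(("red",(.4548,-.0383)),("blue",(.4506,.0515))):
    if (n,c)==("side","red"): pass
    u,v=proj(f,[[*d0,.06]])[0].astype(int); box=np.s_[v-45:v+45,u-28:u+28]
    M0=mask(f0,c)[box]; M1=mask(f,c)[box].astype(float)
    w=np.ones_like(M1)
    if (n,c)==("side","red"): w[mask(f,"blue")[box]]=0
    fit=lambda g,x:minimize(g,x,method="Nelder-Mead",options=dict(initial_simplex=np.array([x,[x[0]+.005,x[1]],[x[0],x[1]+.005]]),xatol=1e-4)).x
    d=fit(lambda x:np.sum((render(f,None,x,box)-M0)**2),d0)
    # ignore waist band rows
    band=np.zeros((384,512),np.uint8); cv2.fillConvexPoly(band,cv2.convexHull(np.int32(np.r_[ring(f,d,.05,.03),ring(f,d,.085,.03)])),1)
    if n=="side": w[band[box]>0]=0
    p=fit(lambda x:np.sum(w*(render(f,x,d,box)-M1)**2),d0)
    print(n,c,"disc",np.round(d,4),"can-disc mm",np.round((p-d)*1000,1))
```

```text
top red disc [ 0.4569 -0.0399] can-disc mm [-3.1  1.4]
top blue disc [0.4533 0.05  ] can-disc mm [-3.3  1.2]
side red disc [ 0.4558 -0.0397] can-disc mm [-1.9  1.3]
side blue disc [0.4521 0.0502] can-disc mm [-2.4  1.5]
```

```bash
python3 -c "
from workcell import bot
print(bot.job_done())"
```

```text
the job is handed in; nothing more can be done
None
```

The job is done and handed in: the yellow-lidded jar is on the scale pan, about 3–4 mm off its middle by the overhead camera. The red and blue canisters stand upright on their own discs, each measured about 3 mm off centre. The blue one may have dropped 1–2 mm as I released it.

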